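# Unclamp the vial basket on the beech tray

## Robot

A 6-joint arm with a two-finger parallel gripper is mounted at the origin on the work surface. World frame = base frame: x ahead of the robot, y to its left, z up, the work surface at z = 0. Lengths are in mm, angles in degrees, forces in N, time in s.
With the tool pointing down it reaches from about 350 to 850 mm from the base axis. Payload 8.1 kg.
Tool frame: the origin (TCP) lies on the centre line of the jaws, within the pads' length; the fingertips stand 19 mm ahead of it and the grasp point (between the pads) is the TCP; z points along the fingers, y is the line along which they close (so a half turn about z gives the same grasp; the last joint's range is limited). The gripper opens to 85 mm and grips with 20 to 120 N. Pads are 22 mm wide; open, the fingers measure 114 mm over their backs; the gripper's body (76 mm by 85 mm) begins 54 mm behind the grasp point. The pads swing forward as they close: fully open they stand 13 mm farther back than shut.
Start: joints at [68.961, 7.471, 85.268, -0, 87.261, -4.893], TCP at [166.829, 576.345, 250.292] pointing down, gripper open.
Joint ranges: [-169.43, 169.43], [-51.17, 129.36], [1.28, 143.12], [-76.62, 256.62], [0, 156.53], [-152.29, 152.29]. Speed limits (degrees/s): [136.94, 136.94, 159.86, 180, 180, 180].

## Interface

Orientations are given as [roll, pitch, yaw] about the fixed x, y, z axes, in that order (R = Rz(yaw) Ry(pitch) Rx(roll)).
In Python, from bench import r gives the robot as it stands. The module is installed in compiled form; this text tells all that it offers.
- The arm moves only by the tool servo_tool, never from a script. Its arguments are lists of equal length, an entry for each row: "fingers": the finger opening in m, from 0 to 0.0854; "linear": the shift along the tool's x, y, z in m, a list of three; "rotation": the turn, a rotation vector about the tool's x, y, z in degrees, a list of three. A call has 1 to 10 rows; each row is the pose to reach, as a shift and turn from the pose commanded when the call began, along the tool's axes at that moment; what a row does not reach only later rows make up. A row lasts 1/10 s, in which the tool goes at most 50 mm and 8.59 degrees, less where a joint would pass 70% of its speed; a pose out of reach is approached as far as the arm can. A call with a gripper value outside its range is refused whole. The fingers move at their own pace and stop on an object; "force" is the grip in N (left out, the last holds). Time passes only in rows, so rows that repeat a pose let the fingers close. It gives the time, the measured TCP pose, the force, the opening and the grip force at its end, in the units of the state.
- r.sense(): the state, without advancing time (a new reading comes with each control period).
- r.snapshot(name): name is "scene" or "top"; returns a dict with "frame" (400x640x3 uint8, red, green, blue), "fx", "fy", "cx", "cy" (pixels), "camera_from_world" (4x4, takes a point from world to camera coordinates). Camera axes: x right, y up, looking along -z (the intrinsics and any distortion apply to the point x, -y, -z); pixel columns grow to the right and rows downward; lengths in mm; the calibration is good to about 2 mm. A picture is of the moment at which its call begins. There is no depth.
- r.hand_in(): hands the job in; it is judged then, once.
The state is a dict: "time": time; "joint_pos": joint angles; "qd": joint speeds; "joint_efforts": joint torques, N m; "tool_pos": TCP position; "tcp_rot": TCP orientation; "ft_force": force on the tool from outside, world axes, zero at the start; "wrist_torque": the same for the moment, N m; "finger_gap": finger opening in mm; "grip_force": force on a finger pad.
Only numpy, scipy, OpenCV 4.12 (cv2) and the standard library are available. Lean on these libraries where they do the work, as an engineer would, in place of code of your own. Each camera call takes 0.05 s, during which the arm holds its last target. There are 200 camera calls.

## Task

A ratchet clamp on the beech tray holds the mesh basket of glass vials against its end stop. Throw the clamp's pawl up and back until it rests leaning back clear of the teeth, then draw the toothed bar by its handle all the way out to its stop, so that the basket is free to be lifted out later. Do not force the bar past a lowered pawl, leave the pawl thrown back, and leave the basket, vials and everything else standing where they are.

Things in the scene. Friction and masses are not known exactly. Their poses are not given: they have to be found in the camera images.
- tray: Beech tray 330 x 150 x 18 mm with 14 mm side rims, fixed to the worktop. Origin on the worktop directly under the pawl's pivot, z up. The tray reaches from x = -105 to +225 mm. Its -x axis is the direction in which the bar is drawn out. Two steel cheeks (36 mm long in x, 33 mm apart over all in y, tops 84 mm above the worktop) carry the pawl; the basket's beech end stop is at x = 202 to 211 mm.
- pawl (a joint): Pawl angle: 0 = down in the teeth (its stop), grows as the pawl lifts and its lever swings towards the tray's -x; 1.35 = thrown back against its other stop. Gravity drops it to whichever stop is nearer; the balance point is near 0.7. It moves under less than 2 N.
- pivot (a point): Pivot axis of the pawl, 74 mm above the worktop; the axis runs along the tray's y.
- lever (a point): Centre of the cross-bar at the top of the pawl's lever: a steel round, 12 mm thick, 36 mm long along the tray's y. With the pawl down it is 16.5 mm to +x of the pivot and 47 mm above it (121 mm above the worktop); it circles the pivot at 50 mm radius as the pawl turns. Lever stem: 6 x 12 mm flat below it. The pawl's arm points to +x, nearly at right angles to the lever, 40 mm long. Pushing the cross-bar towards the tray's -x lifts the pawl.
- bar (a joint): How far the toothed bar is drawn out: 0 = jaw at the basket, 0.062 m = fully out at its stop. With the pawl down it is blocked after a few mm. It slides stiffly (about 3 N) and stays where it is left.
- handle (a point): Grip point on the bar's handle: upright beech round, 22 mm thick, from 52 to 98 mm above the worktop; this point is on its axis, 80 mm above the worktop, 85 mm to the tray's -x of the pivot while the bar is in. It moves with the bar; the bar itself (16 mm wide, teeth up to 57 mm above the worktop) runs from it to the jaw.
- jaw (a point): Middle of the pressing face of the jaw, an upright steel plate 80 mm wide, 46 mm tall, at the far end of the bar.
- basket: Loose steel mesh basket, 80 x 120 x 55 mm, origin at the centre of its underside; stands on the tray between jaw and end stop.
- vial0: Closed glass vial, 30 mm wide, 85 mm tall, standing loose in the basket; origin at the centre of its underside.
- vial1: Closed glass vial, 30 mm wide, 85 mm tall, standing loose in the basket; origin at the centre of its underside.
- vial2: Closed glass vial, 30 mm wide, 85 mm tall, standing loose in the basket; origin at the centre of its underside.
- pepper_mill: Bystander: dark turned wooden pepper mill, 52 mm wide, 140 mm tall, beside the tray. Origin at the underside.
- tin: Bystander: plain steel tin, 52 mm wide, 60 mm tall, beside the tray. Origin at the underside.
- spoon: Bystander: beech spoon, 180 mm long, lying beside the tray. Origin at the underside.
- oil_bottle: Bystander: green glass oil bottle, 66 mm wide, 220 mm tall. Origin at the underside.
- mug: Bystander: white mug, 80 mm wide, 90 mm tall. Origin at the underside.
- pot: Bystander: steel pot on the hob, 170 mm wide, 110 mm tall. Origin at the underside.

How it is judged:
By the outcome, as a careful person would: the job done as asked, in the order asked, and still so for the second after the job is handed in, with the robot touching nothing.
It also fails if it takes over 48 s, if anything falls off the work surface, if the arm or the gripper's body presses on something with over 40 N, if the wrist force passes 120 N, or if a joint passes its speed limit or range.

## Working session

There is one attempt and no reset: what is moved stays moved. The work goes in short steps, Python scripts to look and compute and a tool call to move; the robot and the scene stay as the last step left them, time stands still between calls to the robot, and variables do not carry over. Pictures are saved under pics/ and viewed, at most 10 in all, crops included, and the job is handed in when it is done.

Besides the shell and the picture viewer there is one more tool, called after "Call:" as name(argument=value, ...) on one line, values as JSON. servo_tool: Moves the arm, as the interface text tells. Its arguments: {"type":"object","properties":{"fingers":{"type":"array","items":{"type":"number"}},"linear":{"type":"array","items":{"type":"array","items":{"type":"number"}}},"rotation":{"type":"array","items":{"type":"array","items":{"type":"number"}}},"force":{"type":"number"}},"required":["fingers","linear","rotation"]}

```bash
mkdir -p pics; python3 - <<'E'
from bench import r
import cv2,pickle
d={}
for n in("scene","top"):
    s=r.snapshot(n);d[n]=s;cv2.imwrite(f"pics/{n}0.png",s["frame"][:,:,::-1])
    print(n,{k:v for k,v in s.items() if k!="frame"})
pickle.dump(d,open("s.pkl","wb"));print(r.sense())
E
```

```text
scene {'fx': 474.41348301920215, 'fy': 474.41348301920215, 'cx': 319.771949119597, 'cy': 208.13261805077084, 'camera_from_world': array([[ 8.06370829e-01,  5.91344694e-01,  8.80563630e-03,
        -5.12653664e+02],
       [-4.53724162e-01,  6.09021001e-01,  6.50559609e-01,
         1.83748436e+02],
       [ 3.79342156e-01, -5.28587621e-01,  7.59404145e-01,
        -1.98292066e+03],
       [ 0.00000000e+00,  0.00000000e+00,  0.00000000e+00,
         1.00000000e+00]])}
top {'fx': 401.189844178383, 'fy': 401.189844178383, 'cx': 322.7398529275358, 'cy': 203.30891603315413, 'camera_from_world': array([[-2.30089266e-02, -9.99648864e-01,  1.31429799e-02,
         4.27102822e+01],
       [ 9.88757528e-01, -2.08114445e-02,  1.48072399e-01,
        -6.04381246e+02],
       [-1.47746881e-01,  1.64022073e-02,  9.88889188e-01,
        -1.31462689e+03],
       [ 0.00000000e+00,  0.00000000e+00,  0.00000000e+00,
         1.00000000e+00]])}
{'time': 0.1, 'joint_pos': array([ 6.89641649e+01,  7.51011408e+00,  8.53246656e+01, -1.90504378e-03,
        8.72615852e+01, -4.89213438e+00]), 'qd': array([-0.01553353, -0.2483416 , -0.05391957,  0.09053583,  0.01757548,
        0.08208247]), 'joint_efforts': array([ 1.72043594e-03, -5.70954144e+01, -5.01942229e+01, -1.37811653e-04,
        8.31316371e-03,  1.79534220e-05]), 'tool_pos': array([166.63789623, 575.9019071 , 249.34067601]), 'tcp_rot': array([-1.79903824e+02, -6.32222548e-03,  1.63856387e+02]), 'ft_force': array([-0.67511348,  0.4699321 , -0.28305721]), 'wrist_torque': array([-0.01058005,  0.04343613, -0.05758797]), 'grip_force': 0.0, 'finger_gap': 85.08709429883577}
```

View pics/scene0.png

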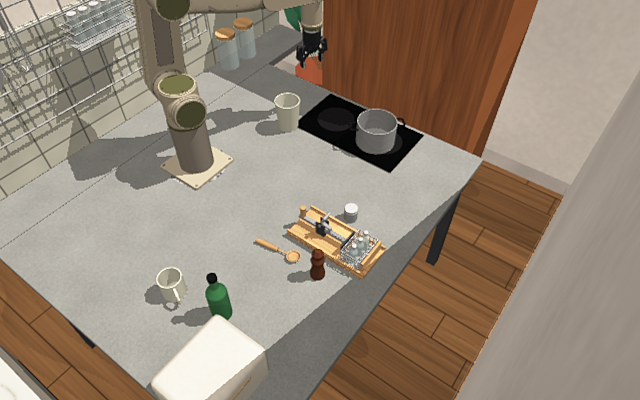

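View pics/top0.png

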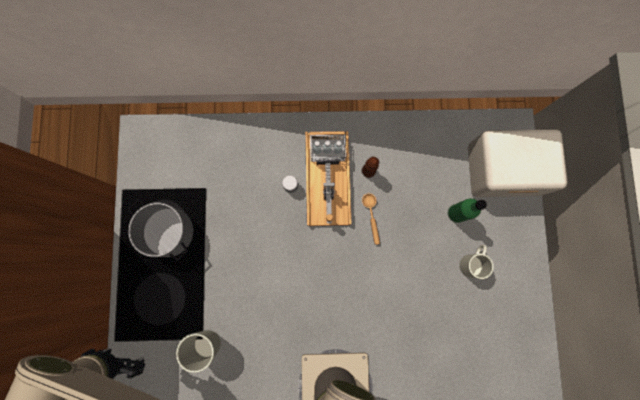

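The tray is at top (306-352, 131-227) and in the scene view around (335,240), with its -x end towards the robot. I'll zoom in on both.

```bash
python3 - <<'E'
import cv2
a=cv2.imread("pics/top0.png")[120:240,270:390];cv2.imwrite("pics/t1.png",cv2.resize(a,None,fx=5,fy=5,interpolation=cv2.INTER_CUBIC))
a=cv2.imread("pics/scene0.png")[195:285,280:400];cv2.imwrite("pics/s1.png",cv2.resize(a,None,fx=6,fy=6,interpolation=cv2.INTER_CUBIC))
E
```

```text
(no output)
```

View pics/t1.png

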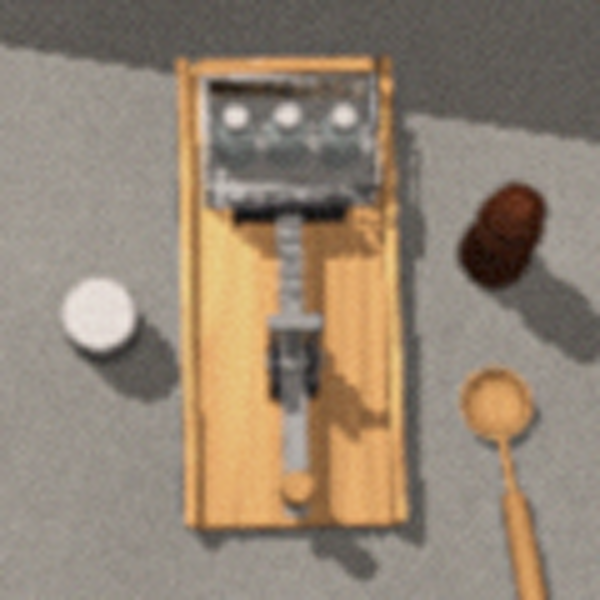

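View pics/s1.png

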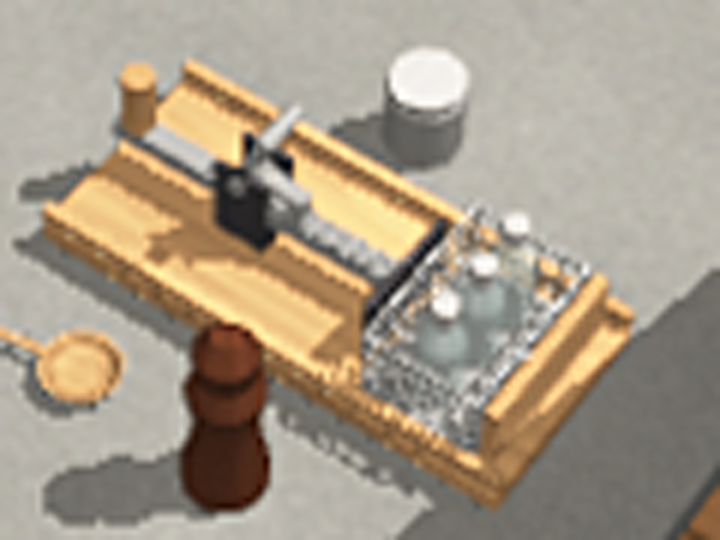

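Tray -x points at the robot. Handle top is at top-crop (298,480) / scene-crop (139,72), the cross-bar is at (295,322) / (276,131), and the tray corners are visible too. The pepper mill is to the right. Next: fit the tray pose.

```bash
cat > fit.py <<'E'
import pickle,numpy as np
from scipy.optimize import least_squares
def proj(s,P):
    c=s["camera_from_world"];q=P@c[:3,:3].T+c[:3,3]
    return np.c_[s["cx"]+s["fx"]*q[:,0]/-q[:,2], s["cy"]-s["fy"]*q[:,1]/-q[:,2]]
def world(p,T):
    a=p[2];R=np.array([[np.cos(a),-np.sin(a),0],[np.sin(a),np.cos(a),0],[0,0,1]])
    return np.asarray(T,float)@R.T+[p[0],p[1],0]
E
python3 - <<'E'
from fit import *
d=pickle.load(open("s.pkl","rb"))
top=[((-85,0,98),(298,480)),((16.5,0,121),(295,322)),((-105,75,32),(187,524)),((-105,-75,32),(406,522)),((225,75,32),(179,60)),((225,-75,32),(388,58))]
sc=[((-85,0,98),(139,72)),((16.5,0,121),(276,131)),((-105,-75,32),(45,205)),((-105,75,32),(187,62)),((225,-75,0),(500,505)),((225,75,32),(632,305))]
def f(p,full=True):
    o=[]
    for n,L,k,ox,oy in(("top",top,5,270,120),("scene",sc,6,280,195)):
        T=np.array([a for a,_ in L]);u=(np.array([b for _,b in L])+.5)/k-.5+[ox,oy]
        o.append(proj(d[n],world(p,T))-u)
    return np.concatenate(o).ravel()
s=least_squares(f,[680,0,0],loss="soft_l1",f_scale=.5)
p=s.x;print(p[:2],np.degrees(p[2]));print(f(p).reshape(-1,2).round(1))
for n,T in(("lever",(16.5,0,121)),("pivot",(0,0,74)),("handle",(-85,0,80)),("out",(-147,0,80)),):print(n,world(p,[T])[0].round(1))
for a in(.7,1.35,1.5):
    b=np.arctan2(47,16.5)+a;print(a,50*np.cos(b),74+50*np.sin(b))
np.save("p.npy",p)
E
```

```text
[638.08762225  10.5031629 ] 0.3632980163140792
[[ 0.1  1.1]
 [-0.1  0.5]
 [-0.2  1. ]
 [ 0.2  0.1]
 [-0.8  0.1]
 [ 0.1 -0.5]
 [ 0.3  0.8]
 [ 0.7 -0.2]
 [-0.6  0.7]
 [ 0.4 -0.6]
 [-0.3  1.5]
 [ 1.2  0.6]]
lever [654.6  10.6 121. ]
pivot [638.1  10.5  74. ]
handle [553.1  10.   80. ]
out [491.1   9.6  80. ]
0.7 -17.724928790907708 120.75282771509389
1.35 -42.4047044037713 100.49228273344482
1.5 -45.88750253952476 93.85792312114006
```

Call:
servo_tool(fingers=[0,0,0,0,0,0,0,0,0,0], linear=[[-0.033,-0.02,0],[-0.066,-0.04,0],[-0.099,-0.06,0],[-0.132,-0.08,0],[-0.165,-0.1,0],[-0.198,-0.12,0],[-0.231,-0.14,0],[-0.264,-0.16,0],[-0.297,-0.18,0],[-0.33,-0.2,0]], rotation=[[0,0,0],[0,0,0],[0,0,0],[0,0,0],[0,0,0],[0,0,0],[0,0,0],[0,0,0],[0,0,0],[0,0,0]])

```text
time: 1.1
tool_pos: [428.8, 291.0, 250.0]
tcp_rot: [-180.0, -0.0, 163.9]
ft_force: [1.4, 1.1, 1.2]
finger_gap: 0.1
grip_force: 0.0
```

Call:
servo_tool(fingers=[0,0,0,0,0,0,0,0,0,0], linear=[[-0.033,-0.02,0],[-0.066,-0.04,0],[-0.099,-0.06,0],[-0.132,-0.08,0],[-0.165,-0.1,0],[-0.198,-0.12,0],[-0.231,-0.14,0],[-0.264,-0.16,0],[-0.297,-0.18,0],[-0.33,-0.198,0]], rotation=[[0,0,-2],[0,0,-4],[0,0,-6],[0,0,-8],[0,0,-10],[0,0,-12],[0,0,-14],[0,0,-16],[0,0,-16.5],[0,0,-16.5]])

```text
time: 2.1
tool_pos: [690.8, 9.0, 249.6]
tcp_rot: [180.0, -0.1, -179.6]
ft_force: [0.3, -0.2, -0.1]
finger_gap: -0.1
grip_force: 0.0
```

Call:
servo_tool(fingers=[0,0], linear=[[0,0,0],[0,0,0]], rotation=[[0,0,0],[0,0,0]])

```text
time: 2.3
tool_pos: [690.0, 9.7, 248.8]
tcp_rot: [180.0, -0.1, -179.7]
ft_force: [-0.6, 0.2, 0.2]
finger_gap: -0.2
grip_force: 0.0
```

Call:
servo_tool(fingers=[0,0,0,0,0,0,0,0], linear=[[0,0.001,0.02],[0,0.001,0.04],[0,0.001,0.06],[0,0.001,0.08],[0,0.001,0.1],[0,0.001,0.115],[0,0.001,0.122],[0,0.001,0.122]], rotation=[[0,0,0],[0,0,0],[0,0,0],[0,0,0],[0,0,0],[0,0,0],[0,0,0],[0,0,0]])

```text
time: 3.1
tool_pos: [689.2, 12.1, 127.2]
tcp_rot: [180.0, -0.1, -179.6]
ft_force: [0.1, 0.2, 0.7]
finger_gap: -0.0
grip_force: 0.0
```

```bash
python3 - <<'E'
from bench import r
import cv2,numpy as np
a=r.snapshot("scene")["frame"][175:275,280:400,::-1];b=r.snapshot("top")["frame"][120:240,290:370,::-1]
a=cv2.resize(a,(480,400),interpolation=2);b=cv2.resize(b,(267,400),interpolation=2)
cv2.imwrite("pics/c2.png",np.hstack([a,b]))
E
```

```text
(no output)
```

View pics/c2.png

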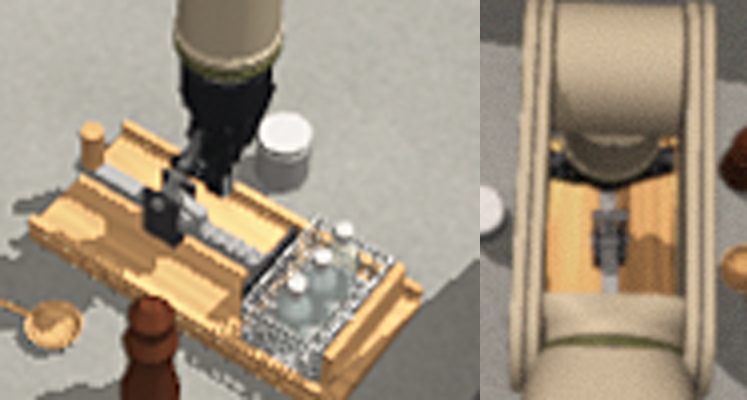

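The picture shows the closed fingers (scene crop ~(215,180)) just to the +x side of the cross-bar (~(185,165)), clear of the vials. Pushing now.

Call:
servo_tool(fingers=[0,0,0,0,0,0,0,0,0,0], linear=[[0.005,0,0],[0.01,0,0],[0.014,0,0],[0.018,0,0],[0.022,0,0],[0.026,0,0],[0.03,0,0],[0.034,0,0],[0.038,0,0],[0.042,0,0]], rotation=[[0,0,0],[0,0,0],[0,0,0],[0,0,0],[0,0,0],[0,0,0],[0,0,0],[0,0,0],[0,0,0],[0,0,0]])

```text
time: 4.2
tool_pos: [647.6, 11.2, 128.1]
tcp_rot: [180.0, -0.0, -179.7]
ft_force: [-0.4, -1.3, 0.5]
finger_gap: -0.1
grip_force: 0.1
```

Call:
servo_tool(fingers=[0,0,0,0,0,0,0,0,0,0], linear=[[0.003,0,0],[0.006,0,0],[0.009,0,0],[0.012,0,0],[0.015,0,0],[0.018,0,0],[0.02,0,0],[0.022,0,0],[0.024,0,0],[0.024,0,0]], rotation=[[0,0,0],[0,0,0],[0,0,0],[0,0,0],[0,0,0],[0,0,0],[0,0,0],[0,0,0],[0,0,0],[0,0,0]])

```text
time: 5.2
tool_pos: [623.9, 11.1, 128.3]
tcp_rot: [180.0, -0.0, -179.6]
ft_force: [0.4, -0.8, -0.0]
finger_gap: 0.1
grip_force: 0.0
```

```bash
python3 - <<'E'
from bench import r
import cv2,numpy as np
a=r.snapshot("scene")["frame"][175:275,280:400,::-1]
cv2.imwrite("pics/c3.png",cv2.resize(a,(720,600),interpolation=2))
E
```

```text
(no output)
```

View pics/c3.png

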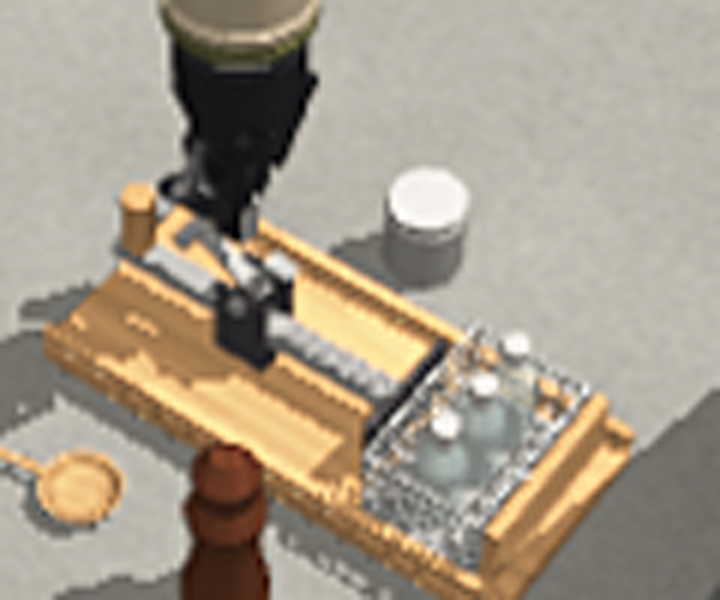

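The pawl is thrown back: its cross-bar is at (200,235), its arm stands up at (280,265), and the basket hasn't moved. Next: lift, shift over the handle, open, then lower.

Call:
servo_tool(fingers=[0,0,0,0.06,0.06,0.06,0.06,0.06,0.06,0.06], linear=[[0,0,-0.02],[0,0,-0.045],[0,0,-0.07],[0.02,0,-0.07],[0.04,-0.001,-0.07],[0.06,-0.001,-0.07],[0.071,-0.001,-0.07],[0.071,-0.001,-0.07],[0.071,-0.001,-0.07],[0.071,-0.001,-0.07]], rotation=[[0,0,0],[0,0,0],[0,0,0],[0,0,0],[0,0,0],[0,0,0],[0,0,0],[0,0,0],[0,0,0],[0,0,0]])

```text
time: 6.25
tool_pos: [553.8, 9.6, 198.5]
tcp_rot: [-180.0, 0.0, -179.6]
ft_force: [0.3, -1.0, 0.5]
finger_gap: 60.1
grip_force: 0.0
```

Call:
servo_tool(fingers=[0.06,0.06,0.06,0.06,0.06,0.06,0.06,0.06], linear=[[0,0,0.02],[0,0,0.04],[0,0,0.06],[0,0,0.08],[0,0,0.095],[0,0,0.11],[0,0,0.116],[0,0,0.116]], rotation=[[0,0,0],[0,0,0],[0,0,0],[0,0,0],[0,0,0],[0,0,0],[0,0,0],[0,0,0]])

```text
time: 7.05
tool_pos: [552.6, 9.7, 81.3]
tcp_rot: [180.0, -0.1, -179.6]
ft_force: [0.0, -0.3, -0.0]
finger_gap: 60.1
grip_force: 0.0
```

```bash
python3 - <<'E'
from bench import r
import cv2,numpy as np
a=r.snapshot("scene")["frame"][175:275,270:390,::-1]
cv2.imwrite("pics/c4.png",cv2.resize(a,(720,600),interpolation=2))
E
```

```text
(no output)
```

View pics/c4.png

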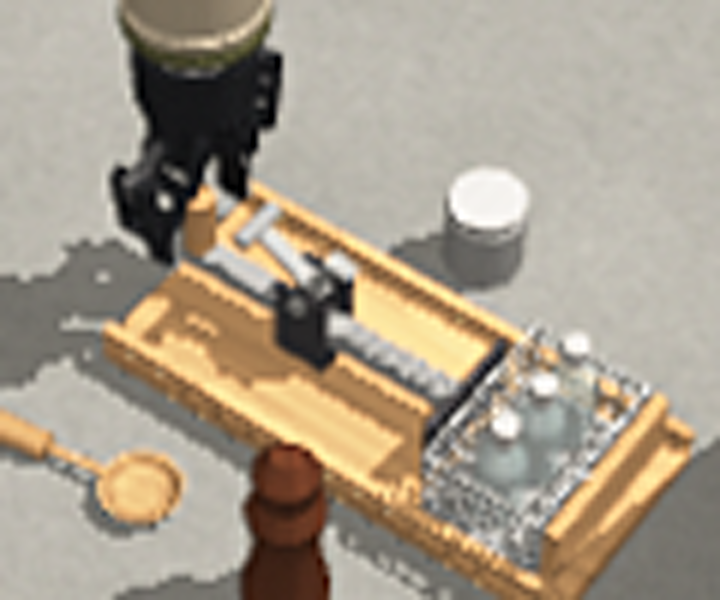

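The pawl rests back at (260,225) and the open fingers straddle the handle at (200,215). Closing.

Call:
servo_tool(fingers=[0.01,0.01,0.01,0.01,0.01,0.01,0.01,0.01], linear=[[0,0,0],[0,0,0],[0,0,0],[0,0,0],[0,0,0],[0,0,0],[0,0,0],[0,0,0]], rotation=[[0,0,0],[0,0,0],[0,0,0],[0,0,0],[0,0,0],[0,0,0],[0,0,0],[0,0,0]], force=40)

```text
time: 7.9
tool_pos: [554.0, 8.2, 83.6]
tcp_rot: [-179.9, 0.1, -179.7]
ft_force: [-1.2, -6.6, 2.6]
finger_gap: 20.5
grip_force: 39.2
```

Call:
servo_tool(fingers=[0.01,0.01,0.01,0.01,0.01,0.01,0.01,0.01,0.01,0.01], linear=[[0,-0.001,0],[0.003,-0.0015,0],[0.007,-0.0015,0],[0.011,-0.0015,0],[0.015,-0.0015,0],[0.019,-0.0015,0],[0.023,-0.0015,0],[0.027,-0.0015,0],[0.031,-0.0015,0],[0.035,-0.0015,0]], rotation=[[0,0,0],[0,0,0],[0,0,0],[0,0,0],[0,0,0],[0,0,0],[0,0,0],[0,0,0],[0,0,0],[0,0,0]])

```text
time: 8.9
tool_pos: [519.1, 8.1, 83.5]
tcp_rot: [180.0, 0.2, -179.6]
ft_force: [3.4, 1.0, 5.0]
finger_gap: 21.1
grip_force: 39.7
```

Call:
servo_tool(fingers=[0.01,0.01,0.01,0.01,0.01,0.01,0.01,0.01,0.01], linear=[[0.004,0,0],[0.008,0,0],[0.012,0,0],[0.016,0,0],[0.019,0,0],[0.022,0,0],[0.024,0,0],[0.025,0,0],[0.025,0,0]], rotation=[[0,0,0],[0,0,0],[0,0,0],[0,0,0],[0,0,0],[0,0,0],[0,0,0],[0,0,0],[0,0,0]])

```text
time: 9.8
tool_pos: [494.0, 8.1, 83.5]
tcp_rot: [180.0, 0.2, -179.6]
ft_force: [1.8, 0.5, 8.3]
finger_gap: 20.7
grip_force: 39.8
```

Force is about 3 N, as expected. Creeping on to the stop.

Call:
servo_tool(fingers=[0.01,0.01,0.01], linear=[[0.001,0,0],[0.002,0,0],[0.002,0,0]], rotation=[[0,0,0],[0,0,0],[0,0,0]])

```text
time: 10.1
tool_pos: [493.2, 8.1, 83.6]
tcp_rot: [180.0, 0.3, -179.6]
ft_force: [10.2, 1.7, -0.8]
finger_gap: 21.1
grip_force: 39.2
```

Call:
servo_tool(fingers=[0.01,0.01,0.01], linear=[[0.001,0,0],[0.002,0,0],[0.002,0,0]], rotation=[[0,0,0],[0,0,0],[0,0,0]])

```text
time: 10.4
tool_pos: [493.1, 8.1, 83.7]
tcp_rot: [180.0, 0.6, -179.6]
ft_force: [21.1, 1.6, -9.7]
finger_gap: 20.9
grip_force: 39.6
```

Stop reached: position holds at 493 while the force climbs. Easing off, releasing, and retreating upward.

Call:
servo_tool(fingers=[0.01,0.01,0.06,0.06,0.06,0.06,0.06], linear=[[-0.0015,0,0],[-0.003,0,0],[-0.003,0,0],[-0.003,0,0],[-0.003,0,0],[-0.003,0,0],[-0.003,0,0]], rotation=[[0,0,0],[0,0,0],[0,0,0],[0,0,0],[0,0,0],[0,0,0],[0,0,0]])

```text
time: 11.1
tool_pos: [491.8, 7.8, 82.0]
tcp_rot: [180.0, -0.0, -179.6]
ft_force: [0.6, -0.4, -0.5]
finger_gap: 60.2
grip_force: 0.0
```

Call:
servo_tool(fingers=[0.06,0.06,0.06,0.06,0.06,0.06,0.06,0.06,0.06,0.06], linear=[[0,0,-0.01],[0,0,-0.025],[0,0,-0.045],[0,0,-0.07],[0,0,-0.1],[0,0,-0.13],[0,0.03,-0.15],[0,0.06,-0.15],[0,0.1,-0.15],[0,0.13,-0.15]], rotation=[[0,0,0],[0,0,0],[0,0,0],[0,0,0],[0,0,0],[0,0,0],[0,0,0],[0,0,0],[0,0,0],[0,0,0]])

```text
time: 12.1
tool_pos: [491.3, 139.6, 233.6]
tcp_rot: [180.0, 0.1, -179.6]
ft_force: [-0.3, 0.3, -0.2]
finger_gap: 60.2
grip_force: 0.0
```

```bash
python3 - <<'E'
from bench import r
from fit import *
import cv2
s=r.snapshot("scene");a=s["frame"][175:275,270:390,::-1]
cv2.imwrite("pics/c5.png",cv2.resize(a,(720,600),interpolation=2))
p=np.load("p.npy");print((proj(s,world(p,[(-85-x,0,98) for x in(0,50,62)]))-[270,175])*6)
E
```

```text
[[198.56238689 194.41613562]
 [132.72825501 157.29964255]
 [117.14130043 148.51190472]]
```

View pics/c5.png

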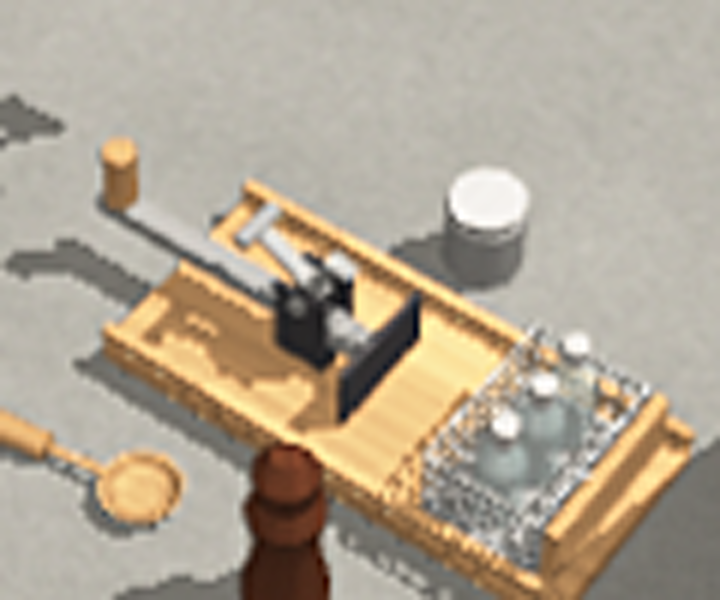

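The handle top is at (119,148), which matches the predicted fully-out position (117,148.5). The pawl is still back, the basket and vials haven't moved, and the arm is clear.

```bash
python3 -c "
from bench import r
print(r.hand_in())"
```

```text
the job is handed in; nothing more can be done
None
```

The pawl is thrown back clear of the teeth and the bar is drawn fully out to its stop; the basket, vials and nearby items look unmoved in the last picture, and the job was handed in at about 12 s.

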